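Shut the spare-pump case and fasten its hasp

TASK

Shut the lid of the blue case of spare pump heads fully, and only then swing the steel hasp on the lid's front edge down over the staple until it lies flat against the front of the case. Leave the beaker, the dropper bottle, the red cap and the marker where they are.

Things in the scene. Friction and masses are not known exactly. Their poses are not given: they have to be found in the camera images.
- case: Blue metal case, fixed where it stands: 150 mm deep (its x), 230 mm wide (its y), 100 mm high to the rim. Origin: centre of its underside on the table; its x axis points from the front (hasp side, towards the robot) to the back (lid hinge), z up.
- lid (a joint): Lid of the case, hinged along the back rim: angle in rad, 0 = fully shut, grows as the front edge rises. Stiff hinge: it stays where it is left. The lid is a 12 mm thick plate, 154 mm from hinge line to front edge, 236 mm wide; shut, its top lies 112 mm above the table.
- lid_hinge (a point): Point on the lid's hinge line, mid-width, at the back rim of the case: case frame x = +75 mm, z = 100 mm (the lid's underside). The line runs along the case's y axis.
- lid_front (a point): Middle of the upper front edge of the lid; moves with the lid. The outer 80 mm of the lid on either side of the hasp are free for pushing.
- hasp (a joint): Steel hasp hinged on the lid's front edge: angle in rad relative to the lid. 0 = hanging flat against the front of the shut case, over the staple; about 1.57 = sticking straight out to the front in line with the lid; 3.14 = standing square up from the lid. Light friction: it stays where it is left.
- hasp_hinge (a point): Middle of the hasp's hinge pin, 3 mm in front of the lid's upper front edge, at the height of the lid's top; moves with the lid. The pin runs along the case's y axis.
- hasp_tip (a point): Middle of the round lip at the hasp's free end, 70 mm from its hinge pin. The hasp is a plate 36 mm wide and 3 mm thick with a 12 by 26 mm slot between 34 and 60 mm from the pin, through which the staple passes; the plate from 6 to 34 mm is unbroken. The lip is a 9 mm thick bar across the end, standing out on the outer face.
- staple (a point): Outermost point of the steel staple (a small wire loop) on the front of the case, 48 mm below the hasp's hinge when the lid is shut; it stands 21 mm out of the case's front, 17 mm out of the closed hasp.
- beaker: Grey steel beaker, 67 mm across, 78 mm high, open end up; bystander. Origin: centre of its underside.
- sample: Small brown dropper bottle, 33 mm across, 102 mm high; bystander. Origin: centre of its underside.
- red_cap: Red plastic cap, 58 mm across, 33 mm high; bystander. Origin: centre of its underside.
- marker: Blue and white marker pen, 135 mm long, lying on the table; bystander. Origin: middle of its underside.

How it is judged:
On the way:
1. the lid is fully shut while the hasp is still clear of the staple (value of joint lid below 0.06 rad and value of joint hasp above 0.6 rad), for 0.1 s.
At the end, for the whole second after the job is handed in: The lid is shut (within 0.06 rad, about 9 mm at its front edge), and the hasp lies over the staple, within 0.2 rad of flat against the front, at rest (value of joint lid below 0.06 rad and value of joint hasp below 0.2 rad and velocity of joint hasp between -0.1 and 0.1 rad/s); the robot touches nothing.
It fails at once if the beaker, dropper bottle, red cap or marker is moved by more than 30 mm (distance of any of beaker, sample, red_cap, marker from where it was at the start of the episode above 0.03 m).
It fails at once if the beaker or the dropper bottle is tipped over (angle between any of beaker, sample's own z axis and vertical above 0.6 rad).
It also fails if it takes over 48 s, if anything falls off the work surface, if the arm or the gripper's body presses on something with over 40 N, if the wrist force passes 120 N, or if a joint passes its speed limit or range.

ROBOT

A 7-joint arm with a two-finger parallel gripper is mounted at the origin on a cart in front of the work surface, level with it; the furniture and walls round the work are solid. World frame = base frame: x ahead of the robot, y to its left, z up, the work surface at z = 0. Lengths are in m, angles in rad, forces in N, time in s.
With the tool pointing down it reaches from about 0.425 to 0.825 m from the base axis. Payload 3.6 kg.
Tool frame: the origin (TCP) lies at the very end of the fingers, on their centre line; the grasp point (between the pads) lies 19 mm behind it; y points along the fingers, z is the direction in which the jaws open and shut, and the axes are right-handed (so a half turn about y gives the same grasp; the last joint's range is limited). The gripper opens to 93 mm and grips with 3 to 60 N. Pads are 15 mm wide; open, the fingers measure 128 mm over their backs; the gripper's body (75 mm by 188 mm) begins 65 mm behind the grasp point.
Start: joints at [1.254, 0.615, -0.013, 1.423, 0.008, 1.103, -0.04], TCP at [0.186, -0.623, 0.219] pointing down, gripper open.
Joint ranges: [-3.12, 3.12], [-0.3, 2.06], [-1.34, 1.32], [0.26, 2.42], [-1.36, 4.5], [0.01, 1.98], [-2.84, 2.84]. Speed limits (rad/s): [2.79, 2.79, 3.14, 3.14, 3.14, 3.14, 3.14].

INTERFACE

Orientations are given as a rotation vector (axis times angle).
In Python, from plant import bot, claw, solver, grab_frame, get_calibration, workorder, boxes_of, masks_of, readout gives the robot as it stands. The module is installed in compiled form; this text tells all that it offers. Calls block until the motion is done:
- bot.move_ptp(position, orientation): joint-space move of the TCP to a pose.
- bot.move_linear(position, attitude=None, vel=0.15, threshold=None): straight line of the TCP; attitude=None keeps the orientation; vel is the mean speed in m/s. With threshold (N) it stops when the force on the tool has changed by that much, and returns True; else False.
- bot.movej(angles): joint-space move.
- claw.gripper_to(opening): finger opening in m; the grip force is fixed at half the most; returns when the fingers have stopped.
- bot.wait(seconds).
- solver.ik(position, orientation): joint angles nearest the present ones, or None.
- grab_frame(name): name is "scene" or "top" or "wrist"; returns the picture (400x640x3 uint8, red, green, blue); there is no depth.
- get_calibration(name): a dict with "fx", "fy", "cx", "cy" (pixels), "R" (3x3) and "t" (3): a world point X has camera coordinates R X + t; the wrist camera has in their place "mount" (4x4, takes a point from camera to tool coordinates, whose origin is the TCP and whose axes are the tool frame's). Camera axes: x right, y down, z forward; pixel columns grow to the right and rows downward; lengths in m; the calibration is good to about 2 mm. A picture is of the moment at which its call begins: read the wrist's pose just before it. get_calibration takes no time and is no camera call.
A pose or a line that the arm cannot do raises bot.PlanningError and nothing moves.
- workorder.hand_in(): hands the job in, once; it reports no verdict.
Trained networks look in the newest picture that a camera, given by its name, has taken for a name from the list of things; names that differ only in an ending like _2 or _b are one class to them, and where a whole thing is asked for, a point or a joint stands for the part that bears it (a point fixed in the world has none). Each returns a list of dicts, best first, with "conf" (0 to 1); they miss things now and then, are a little off and sometimes report something else, mostly with a low value. They report only what shows in the picture. A call takes as long as a camera call.
- boxes_of(camera, query): "extent" ([left, top, right, bottom] in pixels, round what is visible of it).
- masks_of(camera, query): "mask" (400x640 bool, what is visible of it) and "extent" ([left, top, right, bottom] in pixels, round what is visible of it).
Readings, each from a call of its own:
- readout.read_time_s(): time.
- readout.read_qpos(): joint angles.
- readout.read_joint_velocities(): joint speeds.
- readout.read_joint_torque(): joint torques, N m.
- readout.read_position(): TCP position.
- readout.read_ee_rot(): TCP orientation.
- readout.read_wrist_force(): force on the tool from outside, world axes, zero at the start.
- readout.read_moment(): the same for the moment, N m.
- readout.read_finger_gap(): finger opening in m.
Only numpy, scipy, OpenCV 4.12 (cv2) and the standard library are available. Lean on these libraries where they do the work, as an engineer would, in place of code of your own. Each camera call takes 0.05 s, during which the arm holds its last target.

## Working session

There is one attempt and no reset: what is moved stays moved. The work goes in short steps, each a Python script; the robot and the scene stay as the last script left them, time stands still between calls to the robot, and variables do not carry over. Pictures are saved under pics/ and viewed, and the job is handed in when it is done.

```bash
ls; mkdir -p pics; python3 - <<'E'
from plant import *
import cv2
for n in ("scene","top"):
    im=grab_frame(n); cv2.imwrite(f"pics/{n}0.png",im[:,:,::-1])
    c=get_calibration(n); print(n,c)
    for q in ("case","lid","hasp","hasp_tip","staple","beaker","sample","red_cap","marker"):
        print(q,[(round(b["conf"],2),[int(v) for v in b["extent"]]) for b in boxes_of(n,q)[:2]])
print(readout.read_time_s(),readout.read_position(),readout.read_ee_rot())
E
```

```text
pics
scene {'fx': 417.9187113740975, 'fy': 417.9187113740975, 'cx': 311.4551156756431, 'cy': 202.2497901341063, 'R': array([[-0.75493802, -0.65553059, -0.01866072],
       [-0.26168631,  0.32721696, -0.90799193],
       [ 0.60132259, -0.68059438, -0.4185719 ]]), 't': array([0.42938361, 0.20640282, 1.04038264])}
case [(0.59, [289, 139, 367, 245])]
lid [(0.58, [287, 137, 360, 196]), (0.45, [229, 293, 242, 337])]
hasp [(0.74, [332, 139, 339, 167])]
hasp_tip [(0.75, [329, 139, 339, 162])]
staple [(0.84, [289, 138, 365, 243])]
beaker [(0.9, [279, 232, 302, 265]), (0.6, [231, 292, 243, 335])]
sample [(0.93, [268, 254, 282, 289])]
red_cap [(0.63, [376, 192, 394, 203])]
marker [(0.78, [231, 291, 238, 334])]
top {'fx': 512.4338279324868, 'fy': 512.4338279324868, 'cx': 315.1807272202917, 'cy': 203.80294643132058, 'R': array([[ 0.02563459, -0.99960265,  0.01172208],
       [-0.98286414, -0.02734303, -0.1822922 ],
       [ 0.18254028, -0.00684823, -0.98317453]]), 't': array([0.0631493 , 0.49505395, 1.43848812])}
case [(0.7, [304, 153, 396, 224])]
lid [(0.87, [306, 155, 400, 205])]
hasp []
hasp_tip [(0.5, [345, 186, 363, 197])]
staple [(0.87, [305, 154, 399, 225])]
beaker [(0.66, [251, 209, 276, 237]), (0.44, [306, 154, 398, 230])]
sample [(0.58, [306, 153, 397, 203]), (0.57, [219, 230, 230, 243])]
red_cap [(0.9, [430, 206, 451, 226])]
marker [(0.65, [348, 185, 359, 196]), (0.63, [163, 219, 196, 255])]
1.0 [ 0.18577833 -0.62285824  0.21864514] [-0.30142594  2.06582797 -2.06573214]
```

```bash
python3 - <<'E'
import cv2
for n,b in (("scene",(200,110,420,350)),("top",(150,130,470,270))):
    im=cv2.imread(f"pics/{n}0.png"); l,t,r,bb=b
    s=min(800/(r-l),600/(bb-t)); c=cv2.resize(im[t:bb,l:r],None,fx=s,fy=s,interpolation=cv2.INTER_CUBIC)
    print(n,s,c.shape); cv2.imwrite(f"pics/{n}0c.png",c)
E
```

```text
scene 2.5 (600, 550, 3)
top 2.5 (350, 800, 3)
```

View pics/scene0.png

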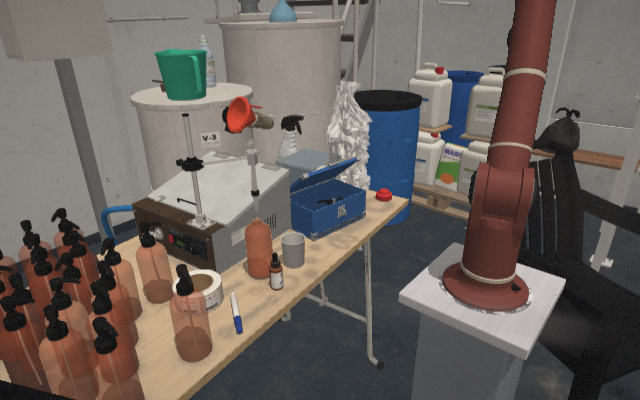

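View pics/scene0c.png

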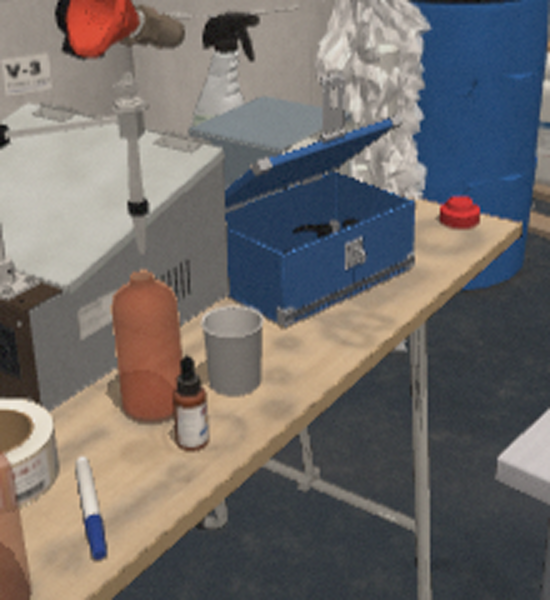

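View pics/top0c.png

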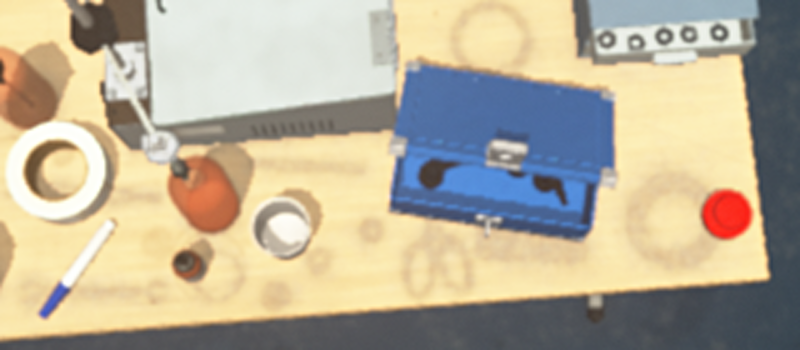

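```bash
python3 - <<'E'
import cv2
for n,b in (("scene",(280,130,375,250)),("top",(298,145,408,230))):
    im=cv2.imread(f"pics/{n}0.png"); l,t,r,bb=b
    s=min(800/(r-l),600/(bb-t),7); s=5 if n=="scene" else 7; c=cv2.resize(im[t:bb,l:r],None,fx=s,fy=s,interpolation=cv2.INTER_CUBIC)
    print(n,s,c.shape); cv2.imwrite(f"pics/{n}0d.png",c)
E
```

```text
scene 5 (600, 475, 3)
top 7 (595, 770, 3)
```

View pics/scene0d.png

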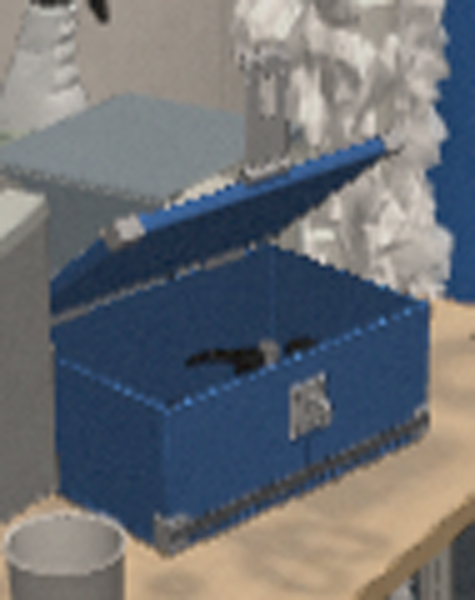

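View pics/top0d.png

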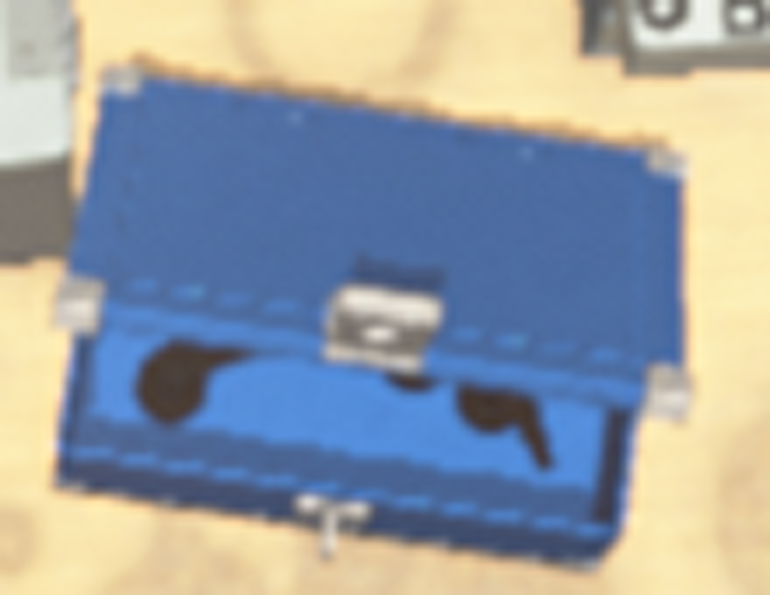

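```bash
cat > h.py <<'E'
import numpy as np
from plant import *
from scipy.spatial.transform import Rotation as Ro
def proj(n,X):
    c=get_calibration(n); p=c["R"]@X+c["t"]; return np.array([c["fx"]*p[0]/p[2]+c["cx"],c["fy"]*p[1]/p[2]+c["cy"]])
def world(p,X):
    x,y,yaw=p[:3]; c,s=np.cos(yaw),np.sin(yaw)
    return np.array([x+c*X[0]-s*X[1],y+s*X[0]+c*X[1],X[2]])
def lidpt(a,d,y,h):  # d from hinge toward front, h above underside
    return np.array([.075-d*np.cos(a)+h*np.sin(a)*1, y, .1+d*np.sin(a)+h*np.cos(a)])
def hasptip(a,b,r=.07):
    # hinge at d=.157,h=.012 ; b=0 -> -h dir, pi/2 -> +d, pi -> +h
    d=.157+r*np.sin(b); h=.012-r*np.cos(b); return lidpt(a,d,0,h)
E
cat > fit.py <<'E'
from h import *
from scipy.optimize import least_squares
T=lambda u,v:(298+u/7,145+v/7)
S=lambda u,v:(280+u/5,130+v/5)
obs=[("top",T(58,487),("c",-.075,.115,0)),("top",T(590,567),("c",-.075,-.115,0)),
("top",T(55,322),("l",.154,.118,.012)),("top",T(690,412),("l",.154,-.118,.012)),
("top",T(105,70),("l",0,.118,.012)),("top",T(685,152),("l",0,-.118,.012)),
("scene",S(163,405),("c",-.075,.115,.1)),("scene",S(430,305),("c",-.075,-.115,.1)),
("scene",S(165,552),("c",-.075,.115,0)),("scene",S(430,425),("c",-.075,-.115,0)),
("scene",S(56,345),("c",.075,.115,.1)),("scene",S(125,218),("l",.154,.118,.012)),("scene",S(390,140),("l",.154,-.118,.012)),
("top",T(328,553),("c",-.096,0,.064))]
def P(p,o): return world(p,np.array(o[1:]) if o[0]=="c" else lidpt(p[3],*o[1:]))
f=lambda p:np.concatenate([proj(n,P(p,o))-np.array(uv) for n,uv,o in obs])
r=least_squares(f,[.7,-.1,-.1,.7],loss="soft_l1"); print(r.x); print(f(r.x).reshape(-1,2).round(1))
p=r.x
for b in np.arange(1.5,3.7,.2):
    print(round(b,1),proj("top",world(p,hasptip(p[3],b))).round(1),proj("scene",world(p,hasptip(p[3],b))).round(1))
print("hinge",proj("top",world(p,hasptip(p[3],0,0))),proj("scene",world(p,hasptip(p[3],0,0))))
c=get_calibration("top");print(-c["R"].T@c["t"])
np.save("p.npy",p)
E
python3 fit.py
```

```text
[ 0.52798701 -0.02044546 -0.12313329  0.62738976]
[[-0.4  0.2]
 [ 0.2  0.3]
 [ 0.3 -1. ]
 [-0.5 -0.4]
 [ 0.  -1.1]
 [ 0.2 -0.5]
 [ 1.3  0.5]
 [ 0.6 -1.3]
 [ 1.4  1.1]
 [-0.5  2.4]
 [-9.5 -2.5]
 [-0.1  3. ]
 [ 2.7 -0.3]
 [-0.2  0.3]]
1.5 [349.  217.7] [349.6 159.1]
1.7 [349.8 213.6] [347.5 154.7]
1.9 [350.6 208.9] [344.9 150.9]
2.1 [351.5 203.5] [341.9 147.7]
2.3 [352.4 198. ] [338.6 145.3]
2.5 [353.2 192.4] [335.3 143.8]
2.7 [353.9 187. ] [331.9 143.2]
2.9 [354.5 182.1] [328.8 143.6]
3.1 [355.  177.9] [325.9 144.9]
3.3 [355.2 174.6] [323.5 146.9]
3.5 [355.3 172.2] [321.5 149.7]
hinge [350.98436831 197.50353328] [334.91845697 166.25022279]
[0.22236994 0.08651158 1.50378911]
```

```bash
cat >> h.py <<'E'
def att(yaw,t,sgn=1):
    y=np.array([np.cos(yaw)*np.sin(t),np.sin(yaw)*np.sin(t),-np.cos(t)])
    z=sgn*np.array([-np.sin(yaw),np.cos(yaw),0]); return Ro.from_matrix(np.stack([np.cross(y,z),y,z],1)).as_rotvec()
E
python3 - <<'E'
from h import *
p=np.load("p.npy"); print(readout.read_time_s(),readout.read_qpos())
pts={"lidA":(-.07,-.07,.24),"lidend":(-.065,-.07,.11),"behind":(-.06,0,.15),"sw1":(-.11,0,.15),"sw2":(-.12,0,.11),"sw3":(-.105,0,.09),"front0":(-.15,0,.10),"front1":(-.12,0,.09),"push":(-.09,0,.09)}
for k,X in pts.items():
    for s in(1,-1):
        o=[]
        for t in (-.3,0,.3,.6,.9,1.2):
            q=solver.ik(world(p,X),att(p[2],t,s)); o.append(None if q is None else (round(q[3],2),round(q[5],2),round(q[6],2)))
        print(k,s,o)
E
```

```text
1.0 [ 1.25448475  0.61489024 -0.01260702  1.42340417  0.00807272  1.1033834
 -0.04040693]
lidA 1 [(np.float64(1.69), np.float64(1.37), np.float64(1.18)), (np.float64(1.91), np.float64(1.0), np.float64(1.19)), (np.float64(2.14), np.float64(0.58), np.float64(1.13)), (np.float64(2.4), np.float64(0.04), np.float64(1.13)), None, None]
lidA -1 [(np.float64(1.7), np.float64(1.29), np.float64(-1.59)), (np.float64(1.92), np.float64(0.93), np.float64(-1.62)), (np.float64(2.15), np.float64(0.53), np.float64(-1.69)), (np.float64(2.41), np.float64(0.04), np.float64(-0.97)), None, None]
lidend 1 [(np.float64(1.82), np.float64(1.1), np.float64(1.08)), (np.float64(2.06), np.float64(0.69), np.float64(1.0)), (np.float64(2.32), np.float64(0.11), np.float64(1.09)), None, None, None]
lidend -1 [(np.float64(1.84), np.float64(0.98), np.float64(-1.55)), (np.float64(2.08), np.float64(0.58), np.float64(-1.55)), (np.float64(2.33), np.float64(0.1), np.float64(-1.28)), None, None, None]
behind 1 [(np.float64(1.77), np.float64(1.18), np.float64(0.99)), (np.float64(2.0), np.float64(0.81), np.float64(0.89)), (np.fl
[... 1501 characters left out ...]
 None, None, None]
front1 1 [(np.float64(1.98), np.float64(0.96), np.float64(0.91)), (np.float64(2.22), np.float64(0.54), np.float64(0.79)), None, None, None, None]
front1 -1 [(np.float64(2.0), np.float64(0.85), np.float64(-1.69)), (np.float64(2.23), np.float64(0.44), np.float64(-1.77)), None, None, None, None]
push 1 [(np.float64(1.9), np.float64(1.01), np.float64(0.93)), (np.float64(2.14), np.float64(0.6), np.float64(0.8)), (np.float64(2.38), np.float64(0.75), np.float64(-0.17)), None, None, None]
push -1 [(np.float64(1.92), np.float64(0.9), np.float64(-1.67)), (np.float64(2.15), np.float64(0.49), np.float64(-1.74)), (np.float64(2.41), np.float64(0.04), np.float64(0.12)), None, None, None]
```

```bash
python3 - <<'E'
from h import *
import cv2
p=np.load("p.npy")
best=None
for s in(1,-1):
    o=att(p[2]+np.pi/2,0,s); q=solver.ik(world(p,(-.052,-.088,.27)),o); print(s,q)
    if q is not None:
        d=np.abs(q-readout.read_qpos()).max()
        if best is None or d<best[0]: best=(d,o)
o=best[1]
claw.gripper_to(0.0)
bot.move_ptp(world(p,(-.052,-.088,.27)),o)
print(readout.read_time_s(),readout.read_wrist_force())
cv2.imwrite("pics/s1.png",grab_frame("scene")[100:260,230:430,::-1].repeat(3,0).repeat(3,1))
w=grab_frame("wrist"); cv2.imwrite("pics/w1.png",w[:,:,::-1])
E
```

```text
1 [-0.58465282  0.47961892  1.13901356  1.84641061 -0.48197281  1.12934348
 -2.53772387]
-1 [ 0.52349042  0.32204562 -0.47681398  1.81701196  0.16897938  1.0426544
 -0.1410302 ]
4.5833 [ 0.72430595 -0.84722249  0.01446832]
```

View pics/s1.png

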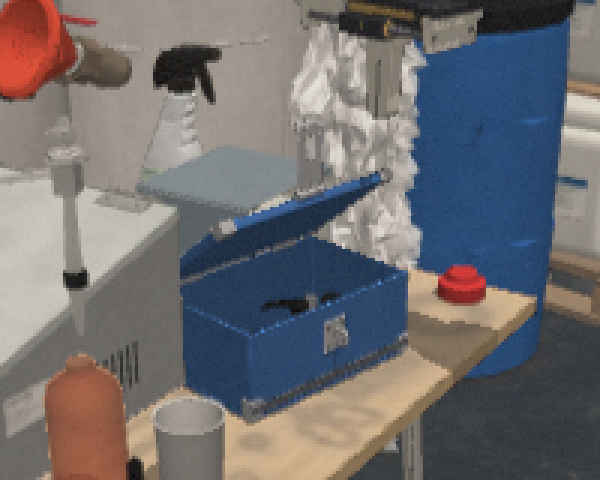

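View pics/w1.png

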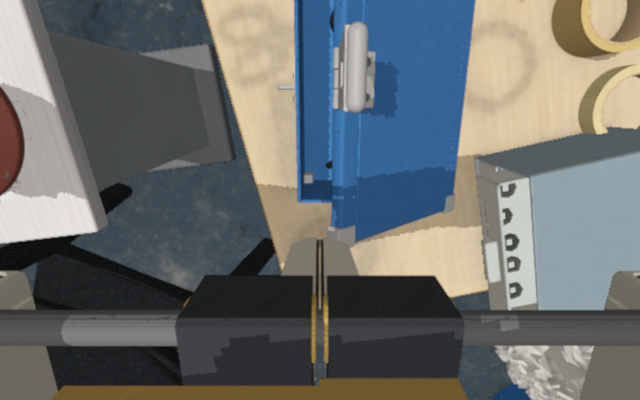

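```bash
cat >> h.py <<'E'
def wproj(X):
    c=get_calibration("wrist"); M=np.eye(4); M[:3,:3]=Ro.from_rotvec(readout.read_ee_rot()).as_matrix(); M[:3,3]=readout.read_position()
    v=np.linalg.inv(M@c["mount"])@np.append(X,1); return np.array([c["fx"]*v[0]/v[2]+c["cx"],c["fy"]*v[1]/v[2]+c["cy"]]).round(1)
E
python3 - <<'E'
from h import *
p=np.load("p.npy"); a=p[3]; print(readout.read_position(),world(p,(-.052,-.088,.27)))
print("tcp",wproj(readout.read_position()))
for y in(.118,-.118): print("lidfront",wproj(world(p,lidpt(a,.154,y,.012))),"back",wproj(world(p,lidpt(a,0,y,.012))))
print("rimR",wproj(world(p,(-.075,-.115,.1))),"staple",wproj(world(p,(-.096,0,.064))))
print("hinge",wproj(world(p,hasptip(a,0,0))))
for b in(2.3,2.5,2.7,2.9,3.1): print(b,wproj(world(p,hasptip(a,b))))
E
```

```text
[ 0.46554655 -0.10254683  0.26979163] [ 0.46557235 -0.10139242  0.27      ]
tcp [321.1 253.4]
lidfront [ 337.  -138.7] back [484.4 -64.2]
lidfront [333.  248.5] back [453.  210.9]
rimR [298.1 205.4] staple [277.9  89.8]
hinge [331.1  83.4]
2.3 [303.5  76.3]
2.5 [333.9  76. ]
2.7 [364.1  76.1]
2.9 [391.6  76.6]
3.1 [414.3  77.5]
```

```bash
python3 - <<'E'
from h import *
import cv2
p=np.load("p.npy")
print(bot.move_linear(world(p,(-.050,-.088,.1105)),vel=.08,threshold=45))
print(readout.read_time_s(),readout.read_position(),readout.read_wrist_force())
cv2.imwrite("pics/s2.png",grab_frame("scene")[100:260,230:430,::-1].repeat(3,0).repeat(3,1))
w=grab_frame("wrist"); cv2.imwrite("pics/w2.png",w[:,:,::-1])
E
```

```text
True
5.9083 [ 0.44153247 -0.09863773  0.16493418] [-1.04527186e-01 -3.61669462e-04  5.78769553e-01]
```

View pics/s2.png

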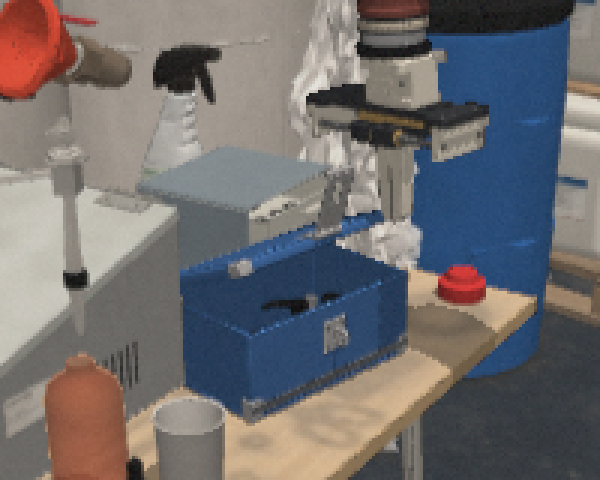

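View pics/w2.png

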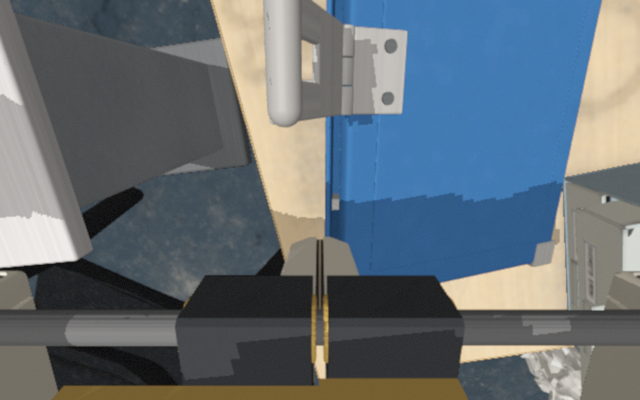

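```bash
python3 - <<'E'
from h import *
import cv2
p=np.load("p.npy")
P=readout.read_position()
bot.move_linear(P+[0,0,.06],vel=.15)
print(readout.read_time_s(),readout.read_position(),readout.read_wrist_force())
w=grab_frame("wrist"); cv2.imwrite("pics/w3.png",w[:,:,::-1])
print(world(p,(-.05,-.088,.11)))
for a in (.2,.3,.4,.5,.6): print(a,wproj(world(p,lidpt(a,.154,-.118,.012))),wproj(world(p,hasptip(a,0,0))),wproj(world(p,hasptip(a,2.6))))
E
```

```text
6.55 [ 0.44333499 -0.09894434  0.22605193] [ 0.01156809 -0.66059764 -0.00722631]
[ 0.4675572  -0.10163807  0.11      ]
0.2 [327.8 241.9] [324.7  85.1] [273.8  80.2]
0.3 [333.9 249.9] [331.6  84.2] [292.4  78.2]
0.4 [342.6 258.6] [341.8  83.2] [319.5  75.9]
0.5 [354.4 267.8] [355.9  82.1] [357.2  73.3]
0.6 [369.6 277.5] [374.5  80.9] [407.9  70.4]
```

View pics/w3.png

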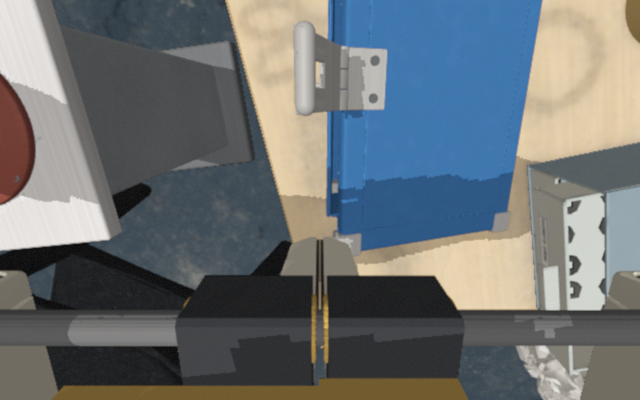

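```bash
python3 - <<'E'
from h import *
import cv2
p=np.load("p.npy")
L=lambda a,d=.115,h=.012: world(p,lidpt(a,d,-.088,h))
bot.move_linear(L(.45,h=.02),vel=.15)
print(readout.read_time_s(),readout.read_position(),L(.45,h=.02))
for a in (.3,.2,.1,0,-.02):
    r=bot.move_linear(L(a),vel=.08,threshold=60)
    print(a,r,readout.read_position()-L(a),readout.read_wrist_force().round(1))
    if r: break
print(readout.read_time_s())
cv2.imwrite("pics/s4.png",grab_frame("scene")[100:260,230:430,::-1].repeat(3,0).repeat(3,1))
w=grab_frame("wrist"); cv2.imwrite("pics/w4.png",w[:,:,::-1])
E
```

```text
7.2833 [ 0.4970271  -0.10510067  0.16783963] [ 0.49747684 -0.1053409   0.16802998]
0.3 False [-1.98016082e-04 -8.01826711e-05  4.25175218e-04] [-0.3  0.   0.4]
0.2 False [-1.25711412e-04 -5.74331508e-05  7.41087956e-05] [-0.   0.4  0.9]
0.1 False [-7.02441178e-05  2.83689343e-05 -3.14680673e-05] [ 0.9 -0.2 -0.3]
0 False [ 1.13673749e-03 -1.66650663e-06  5.29811838e-04] [ 1.3 -0.5  2.4]
-0.02 False [ 1.37720486e-03 -2.43973155e-06  2.54141889e-03] [-2.1 -0.7 16.3]
8.875
```

View pics/s4.png

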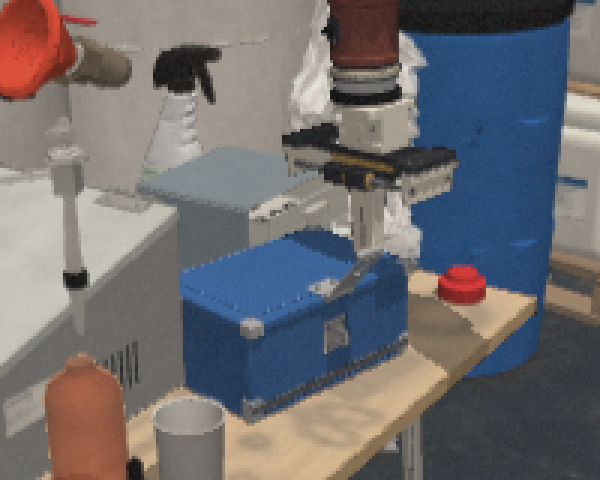

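View pics/w4.png

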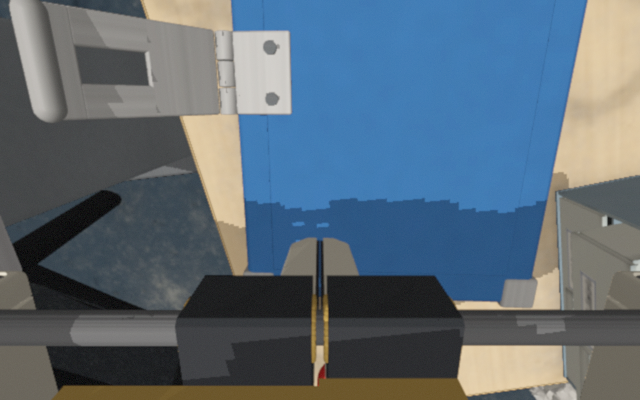

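```bash
python3 - <<'E'
from h import *
p=np.load("p.npy")
print("hinge",wproj(world(p,hasptip(0,0,0))))
for b in np.arange(1.6,2.8,.1): print(round(b,1),wproj(world(p,hasptip(0,b))), hasptip(0,b).round(3))
for s in(1,-1):
    for X in [(-.06,0,.23),(-.06,0,.135)]: print(s,solver.ik(world(p,X),att(p[2],0,s)))
print(readout.read_qpos())
E
```

```text
hinge [229.1  79.5]
1.6 [81.3 79.6] [-0.152  0.     0.114]
1.7 [71.4 78.8] [-0.151  0.     0.121]
1.8 [62.3 77.9] [-0.15   0.     0.128]
1.9 [54.1 77. ] [-0.148  0.     0.135]
2.0 [47.3 76. ] [-0.146  0.     0.141]
2.1 [42.1 74.9] [-0.142  0.     0.147]
2.2 [38.8 73.8] [-0.139  0.     0.153]
2.3 [37.8 72.6] [-0.134  0.     0.159]
2.4 [39.4 71.5] [-0.129  0.     0.164]
2.5 [43.9 70.3] [-0.124  0.     0.168]
2.6 [51.7 69.2] [-0.118  0.     0.172]
2.7 [62.8 68.2] [-0.112  0.     0.175]
1 [ 0.64494601  0.46290088 -0.9575604   1.89199744  0.44392055  1.01651451
  0.9430063 ]
1 [ 0.55610622  0.58981998 -0.86047241  2.01723103  0.61814917  0.81488644
  0.78171395]
-1 [-0.02448126  0.32269153  0.00766159  1.91021259 -0.00308053  0.90869966
 -1.7092509 ]
-1 [-0.05934487  0.45657185  0.05712144  2.03502201 -0.04154395  0.65106046
 -1.66894045]
[ 0.42775474  0.5643848  -0.39343344  1.95377838  0.31671062  0.73416259
 -0.28238696]
```

```bash
cat >> h.py <<'E'
def corner2tcp(b,r,t,y=.003,front=False):
    # contact point on the outer face, case frame -> TCP with tool tilt t; tool half thickness .0075
    C=np.array([-.082-r*np.sin(b)-.001*np.cos(b), .112-r*np.cos(b)+.001*np.sin(b)])
    s=1 if front else -1   # front corner touching -> TCP lies behind it
    v=s*.0075*np.array([np.cos(t),np.sin(t)])
    return np.array([C[0]+v[0],y,C[1]+v[1]])
E
python3 - <<'E'
from h import *
p=np.load("p.npy")
for t in(0,.1,.15,.2,.25):
  o=att(p[2],t,-1)
  for nm,X in [("beh",(-.065,.003,.15)),("f2.0",corner2tcp(2.0,.045,t,front=True))]+[(f"b{b}r{r}",corner2tcp(b,r,t)) for b,r in((1.57,.035),(1.2,.035),(.9,.033),(.6,.03),(.3,.03),(0,.03))]:
    q=solver.ik(world(p,X),o); print(t,nm,np.round(X,3),None if q is None else q.round(2))
E
```

```text
0 beh [-0.065  0.003  0.15 ] [-0.06  0.43  0.05  2.03 -0.03  0.69 -1.68]
0 f2.0 [-0.115  0.003  0.132] [-0.08  0.4   0.05  2.17 -0.04  0.57 -1.7 ]
0 b1.57r0.035 [-0.125  0.003  0.113] [-0.09  0.42  0.06  2.22 -0.05  0.5  -1.69]
0 b1.2r0.035 [-0.122  0.003  0.1  ] [-0.09  0.45  0.06  2.23 -0.06  0.47 -1.68]
0 b0.9r0.033 [-0.116  0.003  0.092] [-0.09  0.47  0.06  2.22 -0.06  0.45 -1.67]
0 b0.6r0.03 [-0.107  0.003  0.088] [-0.08  0.49  0.06  2.2  -0.06  0.45 -1.67]
0 b0.3r0.03 [-0.099  0.003  0.084] [-0.08  0.51  0.06  2.18 -0.06  0.45 -1.66]
0 b0r0.03 [-0.09   0.003  0.082] [-0.08  0.52  0.06  2.16 -0.07  0.46 -1.66]
0.1 beh [-0.065  0.003  0.15 ] [-0.09  0.39  0.07  2.11 -0.02  0.54 -1.7 ]
0.1 f2.0 [-0.115  0.003  0.132] [-0.12  0.36  0.08  2.25 -0.03  0.43 -1.72]
0.1 b1.57r0.035 [-0.124  0.003  0.112] [-0.13  0.39  0.09  2.3  -0.05  0.35 -1.7 ]
0.1 b1.2r0.035 [-0.122  0.003  0.1  ] [-0.13  0.42  0.09  2.31 -0.06  0.31 -1.69]
0.1 b0.9r0.033 [-0.116  0.003  0.092] [-0.12  0.45  0.08  2.3  -0.07  0.3  -1.68]
0.1 b0.6r0.03 [-0.107  0.003  0.087] [-0.11  0.47  0.08  2.28 -0.07  0.3  -1.67
[... 1316 characters left out ...]
  0.082] [-0.14  0.47  0.11  2.35 -0.11  0.13 -1.64]
0.2 b0r0.03 [-0.09   0.003  0.081] [-0.14  0.48  0.11  2.33 -0.11  0.14 -1.63]
0.25 beh [-0.065  0.003  0.15 ] [-0.16  0.35  0.14  2.24 -0.03  0.31 -1.71]
0.25 f2.0 [-0.115  0.003  0.133] [-0.22  0.33  0.18  2.38 -0.06  0.2  -1.7 ]
0.25 b1.57r0.035 [-0.124  0.003  0.111] [ 0.07  0.37 -0.21  2.42  0.87  0.18 -2.65]
0.25 b1.2r0.035 [-0.122  0.003  0.098] None
0.25 b0.9r0.033 [-0.116  0.003  0.09 ] None
0.25 b0.6r0.03 [-0.107  0.003  0.086] [-0.17  0.45  0.12  2.41 -0.15  0.04 -1.61]
0.25 b0.3r0.03 [-0.099  0.003  0.082] [-0.16  0.47  0.11  2.39 -0.15  0.04 -1.61]
0.25 b0r0.03 [-0.09   0.003  0.08 ] [-0.15  0.48  0.11  2.37 -0.15  0.05 -1.61]
```

```bash
python3 - <<'E'
from h import *
import cv2
p=np.load("p.npy"); t=.15; o=att(p[2],t,-1)
P=readout.read_position()
bot.move_linear(P+[0.0,0,.10],vel=.2)
bot.move_ptp(world(p,(-.06,.003,.20)),o)
bot.move_linear(world(p,(-.065,.003,.137)),vel=.15)
print(readout.read_time_s(),readout.read_wrist_force().round(1))
for b,r,f in((2.0,.042,True),(1.7,.038,True),(1.57,.035,False),(1.2,.035,False),(.9,.033,False)):
    X=corner2tcp(b,r,t,front=f); h=bot.move_linear(world(p,X),vel=.1,threshold=25)
    print(b,h,(readout.read_position()-world(p,X)).round(4),readout.read_wrist_force().round(1))
    if h: break
print(readout.read_time_s())
cv2.imwrite("pics/s5.png",grab_frame("scene")[100:260,230:430,::-1].repeat(3,0).repeat(3,1))
w=grab_frame("wrist"); cv2.imwrite("pics/w5.png",w[:,:,::-1])
E
```

```text
11.6417 [-0.3 -0.2  0.4]
2.0 False [0.0008 0.0001 0.0005] [-0.3  0.2 -0.5]
1.7 False [ 0.0003 -0.     -0.0002] [ 0.1  0.1 -0.3]
1.57 False [-0.0002  0.      0.0001] [0.2 0.1 0.5]
1.2 False [ 0.0003 -0.      0.    ] [-0.2  0.2  0.2]
0.9 False [ 0.0004 -0.      0.0002] [ 0.4 -0.1  0.4]
13.3583
```

View pics/s5.png

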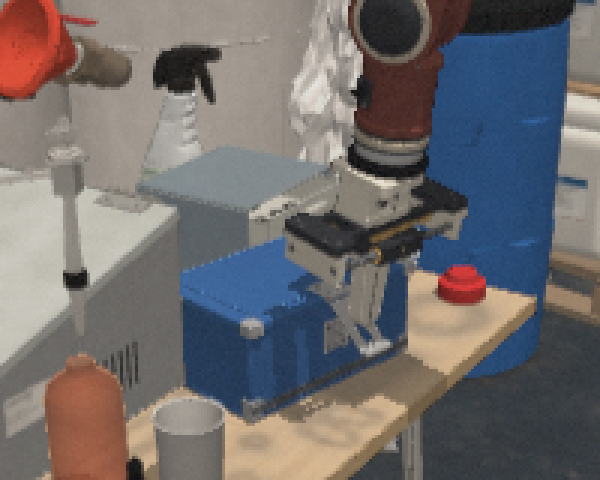

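View pics/w5.png

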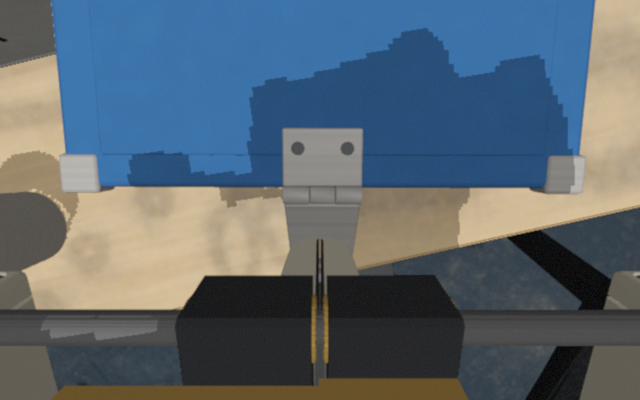

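```bash
python3 - <<'E'
from h import *
import cv2
p=np.load("p.npy"); t=.15
for b,r in((.6,.03),(.3,.03),(.1,.03),(-.05,.03),(-.25,.03)):
    X=corner2tcp(b,r,t); h=bot.move_linear(world(p,X),vel=.06,threshold=15)
    print(b,h,(readout.read_position()-world(p,X)).round(4),readout.read_wrist_force().round(1))
    if h: break
print(readout.read_time_s())
cv2.imwrite("pics/s6.png",grab_frame("scene")[100:260,230:430,::-1].repeat(3,0).repeat(3,1))
w=grab_frame("wrist"); cv2.imwrite("pics/w6.png",w[:,:,::-1])
E
```

```text
0.6 False [ 0.0006 -0.     -0.    ] [-0.3 -0.1  0.3]
0.3 False [ 0.0008 -0.     -0.0001] [-0.7 -0.1 -0.7]
0.1 False [ 0.0006 -0.     -0.    ] [-0.6 -0.2 -0.8]
-0.05 False [-0.0031  0.0001 -0.0007] [-4.4  0.7  2.9]
-0.25 False [-0.0088  0.0006 -0.0017] [-11.9   3.7   8.5]
14.825
```

View pics/s6.png

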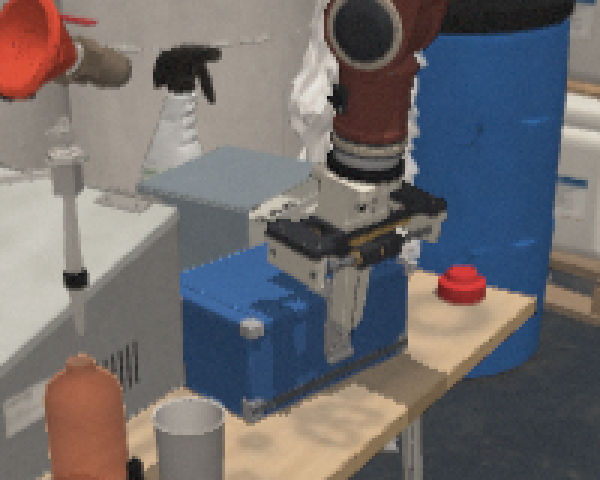

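View pics/w6.png

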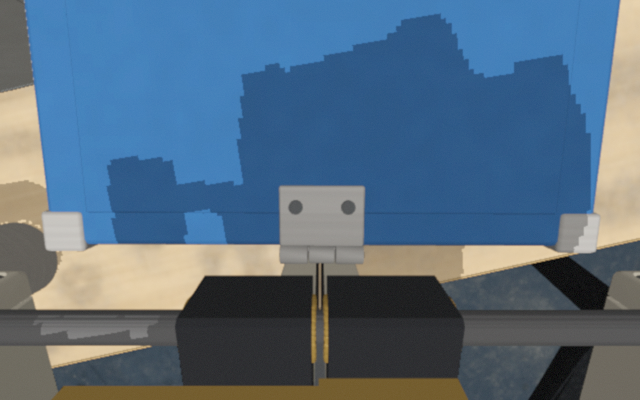

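```bash
python3 - <<'E'
from h import *
import cv2
p=np.load("p.npy")
bot.move_linear(world(p,(-.135,.003,.085)),vel=.15)
bot.move_linear(world(p,(-.14,.003,.22)),vel=.2)
print(readout.read_time_s(),readout.read_wrist_force().round(1))
s=grab_frame("scene"); cv2.imwrite("pics/s7.png",cv2.resize(s[160:250,280:380,::-1],None,fx=6,fy=6,interpolation=cv2.INTER_CUBIC))
w=grab_frame("wrist"); cv2.imwrite("pics/w7.png",w[:,:,::-1])
print("hinge",wproj(world(p,hasptip(0,0,0))),proj("scene",world(p,hasptip(0,0,0))))
for b in (0,.1,.2,.3,.4,.5): print(b,wproj(world(p,hasptip(0,b)+[0,.003,0])),proj("scene",world(p,hasptip(0,b)+[0,.003,0])))
E
```

```text
16.25 [ 0.2 -0.4 -1.2]
hinge [323.5 144.3] [343.3749515  197.12656624]
0 [319.8 145.9] [342.40037948 218.00432465]
0.1 [319.7 152.8] [344.0276267  218.63942656]
0.2 [319.7 159.6] [345.6543661 219.0705321]
0.3 [319.7 166.3] [347.2650681 219.2910781]
0.4 [319.7 172.9] [348.84396342 219.29629898]
0.5 [319.7 179.3] [350.37517971 219.08336788]
```

View pics/s7.png

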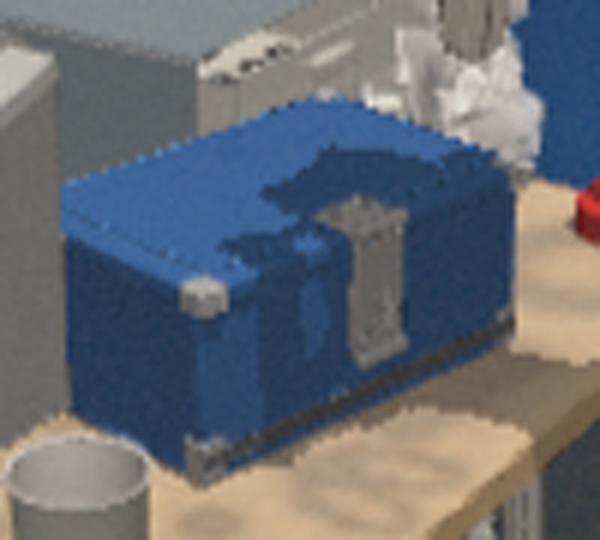

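View pics/w7.png

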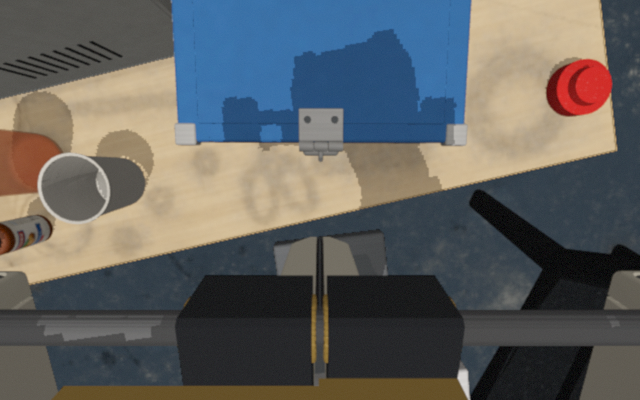

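```bash
python3 - <<'E'
from h import *
import cv2
p=np.load("p.npy")
w=cv2.imread("pics/w7.png"); cv2.imwrite("pics/w7z.png",cv2.resize(w[95:175,275:365],None,fx=7,fy=7,interpolation=cv2.INTER_CUBIC))
print("staple",wproj(world(p,(-.096,0.003,.064))))
for b in (0,.1,.2,.3):  # outer edge of lip ~9mm out
    q=hasptip(0,b,.068)+np.array([-np.cos(b)*.006,.003,np.sin(b)*.006]); print(b,wproj(world(p,q)))
print("pin front",wproj(world(p,(-.085,.003,.112))))
E
```

```text
staple [319.8 160.1]
0 [319.8 151.8]
0.1 [319.7 158.5]
0.2 [319.7 165.1]
0.3 [319.7 171.5]
pin front [319.9 148. ]
```

View pics/w7z.png

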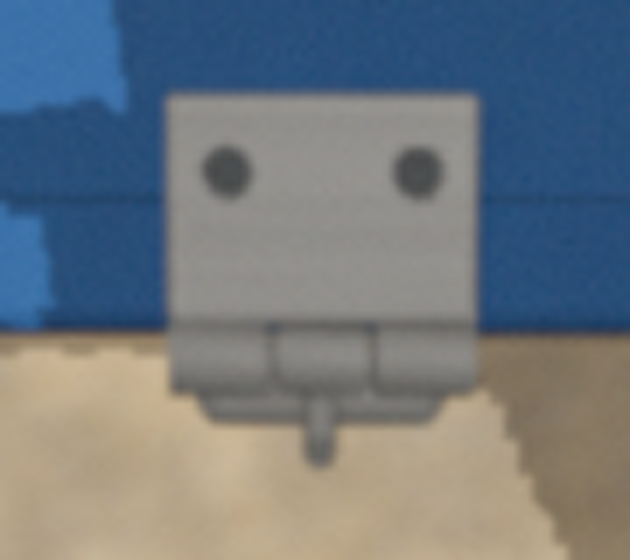

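```bash
python3 - <<'E'
from h import *
print(readout.read_joint_velocities().round(3)); workorder.hand_in(); print(readout.read_time_s())
E
```

```text
[-0.     0.002 -0.001  0.003  0.     0.001  0.001]
the job is handed in; nothing more can be done
the job is handed in; nothing more can be done
```

I shut the lid fully, then swung the hasp down over the staple until it lay flat, and handed the job in at about 16 s of the 48 s allowed. The hand-in gives no verdict.

- **Lid:** The first push slipped off the lid's front edge and left it about 0.36 rad open. I pushed again further back. It met the stop at about 16 N with the fingertips at about 0.112 m, the shut height. The hasp was still at about 2.3 rad then, well clear of the staple.
- **Hasp:** I swept it over and down with the closed fingers, with at most about 15 N on the tool during the sweep. In the last wrist picture the staple passes through the slot. The lip is where my model of the case puts it for about 0.02 rad. The scene picture agreed to within about 0.1 rad.
- **Bystanders:** The arm did not go near the beaker, dropper bottle, red cap or marker. The beaker, dropper bottle and red cap look undisturbed in the last pictures; I did not measure them again. The marker was not in my last pictures.
- **Robot:** The gripper was clear of everything and the arm was at rest at hand-in.
- **Disagreements:** The model and the pictures differed by 1 to 3 pixels. The first slip moved the fingers about 24 mm off their planned line and stopped at the 45 N threshold, which is under the 120 N wrist limit.

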